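Talk check on the nursery monitor

ROBOT

A 6-joint arm with a two-finger parallel gripper is mounted at the origin on the work surface. World frame = base frame: x ahead of the robot, y to its left, z up, the work surface at z = 0. Lengths are in m, angles in rad, forces in N, time in s.
With the tool pointing down it reaches from about 0.325 to 0.75 m from the base axis. Payload 7.6 kg.
Tool frame: the origin (TCP) lies at the very end of the fingers, on their centre line; the grasp point (between the pads) lies hold_point_z behind it (hold_point_z is the distance from the TCP to the grasp point, in m); x points along the fingers, z is the direction in which the jaws open and shut, and the axes are right-handed (so a half turn about x gives the same grasp; the last joint's range is limited). The gripper opens to 85 mm and grips with 20 to 120 N. Pads are 22 mm wide; open, the fingers measure 114 mm over their backs; the gripper's body (76 mm by 85 mm) begins 54 mm behind the grasp point. The pads swing forward as they close: fully open they stand 13 mm farther back than shut.
Start: joints at [1.09, 0.052, 1.401, -0, 1.689, -0.07], TCP at [0.21, 0.481, 0.231] pointing down, gripper open.
Joint ranges: [-2.9, 2.9], [-0.91, 2.17], [0.12, 2.37], [-1.06, 4.2], [0.26, 2.73], [-2.93, 2.93]. Speed limits (rad/s): [2.57, 2.57, 3.01, 3.14, 3.14, 3.14].

INTERFACE

Orientations are given as a rotation vector (axis times angle).
In Python, from rig import * gives the robot as it stands.
- The arm moves only by the tool drive_tool, never from a script. Its argument "series" is text: rows parted by semicolons, each of 6 numbers parted by spaces: the shift along the tool's x, y, z in units of 25 mm (1.0 is 25 mm), then the turn, a rotation vector about the tool's x, y, z in units of 5 degrees (1.0 is 5 degrees). In form: tx ty tz rx ry rz; .... A call has 1 to 10 rows; each row shifts and turns the pose as measured when the row begins, along the tool's axes as they then stand; what a row does not reach is not made up. A row lasts 1/10 s, in which the tool goes at most 50 mm and 8.59 degrees, less where a joint would pass 70% of its speed; a pose out of reach is approached as far as the arm can. A call is refused whole if a number of a shift passes 1 or a number of a turn 1, either way. A call with a gripper value outside its range is refused whole. "gripper" is the closure in counts, from 0 (fully open) to 255 (shut), set as the call begins (left out, the last holds). The fingers move at their own pace and stop on an object; the grip force is fixed at half the most. Time passes only in rows, so rows that do not move let the fingers close. It gives the time, the measured TCP pose, the force and the opening at its end, in the units of the state.
- get_state(): the state, without advancing time (a new reading comes with each control period).
- capture(name): name is "scene" or "side" or "wrist"; returns a dict with "color" (420x560x3 uint8, red, green, blue), "mtx" (3x3 intrinsics, pixels), "world_from_camera" (4x4, takes a point from camera to world coordinates); the wrist camera has in their place "mount" (4x4, takes a point from camera to tool coordinates, whose origin is the TCP and whose axes are the tool frame's). Camera axes: x right, y down, z forward; pixel columns grow to the right and rows downward; lengths in m; the calibration is good to about 2 mm. The wrist camera is an equidistant fisheye: a pixel r from the principal point sees the ray r / f radians off the axis. A picture is of the moment at which its call begins: read the wrist's pose just before it. There is no depth.
- job_done(): hands the job in, once; it reports no verdict.
The state is a dict: "t": time; "joints": joint angles; "joint_vel": joint speeds; "joint_efforts": joint torques, N m; "ee_pos": TCP position; "tool_rot": TCP orientation; "force": force on the tool from outside, world axes, zero at the start; "torque": the same for the moment, N m; "finger_gap": opening from 0.0 (shut) to 1.0 (fully open).
Only numpy, scipy, OpenCV 4.12 (cv2) and the standard library are available. Lean on these libraries where they do the work, as an engineer would, in place of code of your own. Each camera call takes 0.05 s, during which the arm holds its last target. There are 200 camera calls.

TASK

Do a talk check on the nursery monitor using only closed fingertips: press down the raised end of the rocker on the round sound machine, all the way, to switch it off; then press the round key of the parent unit fully in; then press the long talk bar of the parent unit fully in and keep it there - finish while still holding the bar down. Leave the square key alone, do not lift or shove the two devices, and do not disturb anything else on the dresser.

Things in the scene. Friction and masses are not known exactly. Their poses are not given: they have to be found in the camera images.
- monitor: baby monitor's parent unit: loose white slab lying flat, 150 (its x) x 210 (y) x 42 mm, 0.6 kg. Origin: centre of underside. Black flat screen in the +x half; 42 mm to -x of centre a row of three grey keys 10 mm proud: round near the +y end, square in the middle, long bar near the -y end. 75 mm high stub aerial at the +x, -y corner. Stands left or right, turned up to 0.4 rad from facing the robot
- power_top (a point): centre of the top face of the round key (26 mm across; 52 mm above the dresser when out); axes as the parent unit's. It moves down with the key
- power (a joint): travel of the round key, m: 0 out, 0.006 fully in. It resists with about 3 N and stays where it is pushed to
- talk_top (a point): centre of the top face of the long talk bar (74 mm along the unit's y, 24 mm along its x; 52 mm above the dresser when out); axes as the parent unit's
- talk (a joint): travel of the talk bar, m: 0 out, 0.006 fully in. Sprung: about 2 N to start, 5.5 N at the bottom, and it comes back up when let go
- square_key_top (a point): centre of the top face of the square key (22 x 22 mm), 53 mm from the centre of the round key, to be left alone
- square_key (a joint): travel of the square key, m: 0 out, 0.006 in; stays where it is pushed to (about 3 N)
- sound_machine: loose white drum, 150 mm across, 50 mm tall, 0.6 kg. Origin: centre of underside. A grey rocker lies on its top along the drum's x; a wooden carrying loop sticks out at +x to 100 mm from the centre, and the rocker's raised end is the one away from the loop. Stands left or right, turned up to 1.2 rad from having the loop on the side away from the robot
- rocker_end (a point): point on the rocker's upper face, mid-width, 25 mm from the pivot towards the raised end (about 73 mm above the dresser at first, 63 mm when over). Rocker 66 x 28 x 10 mm, pivoted at its middle 63 mm above the dresser. Site x runs from this end to the other, y across, z out of the face
- rocker (a joint): tilt of the rocker, rad: 0 to 0.05 at first (this end up), 0.4 when this end is fully down. Needs about 3 to 4 N at the point and stays where it is pushed to
- bottle: push-dispenser bottle, pale pink, standing, 54 mm across and 155 mm tall, with a white pump head; loose bystander. Origin: on its underside
- tin: empty open aluminium tin, 68 mm across, 55 mm tall; loose bystander. Origin: on its underside
- elephant: white ceramic elephant, about 110 x 50 mm, 80 mm tall; loose bystander. Origin: on its underside
- rattle: flat wooden ring rattle with a short handle, about 150 x 76 mm, 16 mm tall, lying; loose bystander. Origin: on its underside
- cream_jar: closed round jar, 60 mm across, 45 mm tall; loose bystander. Origin: on its underside
- hairbrush: small brush lying flat; loose bystander. Origin: on its underside
There are look-alikes about, which are no part of the job. Leave any green look-alike of the sound_machine alone.

How it is judged:
On the way, in this order (a step that is already met when the one before it is completed fails the run):
1. the raised end of the sound machine's rocker is pressed down (value of joint rocker above 0.32 rad), for 0.1 s.
2. then the round key is pressed in (value of joint rocker above 0.32 rad and value of joint power above 0.0042 m), for 0.1 s.
3. then the talk bar is pressed in by the fingers (value of joint each of power, talk above 0.0042 m and contact force between the fingers and monitor above 1.5 N), for 0.2 s.
At the end, for the whole second after the job is handed in: The rocker is pressed over (beyond 0.32 of 0.4 rad), the round key is in and the fingers hold the talk bar in (each beyond 4.2 of 6 mm, finger force over 1.5 N); the square key is out (under 2 mm); both devices stand flat within 25 mm of where they were, and every bystander within 20 mm (all of step 3 and value of joint rocker above 0.32 rad and value of joint square_key below 0.002 m and not (distance of monitor from where it was at the start of the episode above 0.025 m) and not (distance of sound_machine from where it was at the start of the episode above 0.025 m) and not (height (world z) of monitor above 0.01 m) and not (height (world z) of sound_machine above 0.01 m) and not (angle between monitor's own z axis and vertical above 0.12 rad) and not (angle between sound_machine's own z axis and vertical above 0.12 rad) and not (distance of bottle from where it was at the start of the episode above 0.02 m) and not (distance of tin from where it was at the start of the episode above 0.02 m) and not (distance of elephant from where it was at the start of the episode above 0.02 m) and not (distance of rattle from where it was at the start of the episode above 0.02 m) and not (distance of cream_jar from where it was at the start of the episode above 0.02 m) and not (distance of hairbrush from where it was at the start of the episode above 0.02 m)); the arm keeps its last pose, push and grip.
It fails at once if the round key is pressed before the rocker is over (value of joint power above 0.002 m and value of joint rocker below 0.3 rad).
It fails at once if the talk bar is pressed before the rocker and the round key (value of joint talk above 0.002 m and (value of joint rocker below 0.3 rad or value of joint power below 0.0038 m)).
It fails at once if the square key is pressed (value of joint square_key above 0.002 m).
It fails at once if a device is lifted, tipped or shoved by more than 25 mm (height (world z) of any of monitor, sound_machine above 0.01 m or angle between any of monitor, sound_machine's own z axis and vertical above 0.12 rad or distance of any of monitor, sound_machine from where it was at the start of the episode above 0.025 m).
It fails at once if a bystander is moved by more than 20 mm (distance of any of bottle, tin, elephant, rattle, cream_jar, hairbrush from where it was at the start of the episode above 0.02 m).
It also fails if it takes over 48 s, if anything falls off the work surface, if the arm or the gripper's body presses on something with over 40 N, if the wrist force passes 120 N, or if a joint passes its speed limit or range.

## Working session

There is one attempt and no reset: what is moved stays moved. The work goes in short steps, Python scripts to look and compute and a tool call to move; the robot and the scene stay as the last step left them, time stands still between calls to the robot, and variables do not carry over. Pictures are saved under pics/ and viewed, about 8 in all and at most 12, crops included, and the job is handed in when it is done.

Besides the shell and the picture viewer there is one more tool, called after "Call:" by a JSON object that holds its "op" and its "data". drive_tool: Moves the arm, as the interface text tells. Its arguments: {"type":"object","properties":{"series":{"type":"string"},"gripper":{"type":"number"}},"required":["series"]}

```bash
mkdir -p pics; ls; cat > h.py <<'E'
from rig import *
import numpy as np, cv2
from scipy.spatial.transform import Rotation as R
def snap(n,f):
    c=capture(n); cv2.imwrite('pics/'+f,c['color'][:,:,::-1]); np.savez('pics/'+f+'.npz',**{k:v for k,v in c.items()}); return c
def ray(c,u,v,z):
    K=np.array(c['mtx']);T=np.array(c['world_from_camera'])
    d=T[:3,:3]@np.linalg.solve(K,[u,v,1.]);o=T[:3,3]
    return o+d*(z-o[2])/d[2]
def proj(c,p):
    K=np.array(c['mtx']);T=np.linalg.inv(np.array(c['world_from_camera']))
    q=K@(T[:3,:3]@np.array(p)+T[:3,3]);return q[:2]/q[2]
E
python3 - <<'E'
from h import *
s=get_state();print(s)
a=snap('scene','s1.png');b=snap('side','d1.png')
for c in(a,b):print(np.round(c['world_from_camera'],3).tolist(),np.round(c['mtx'],1).tolist())
E
```

```text
pics
{'t': 0.0, 'joints': array([ 1.08971751e+00,  5.28180434e-02,  1.40174360e+00,  3.81657663e-05,
        1.68864524e+00, -7.02915790e-02]), 'joint_vel': array([-0.00223221, -0.00080388,  0.00134863, -0.00078499,  0.00075887,
        0.0005517 ]), 'joint_efforts': array([ 5.20315507e-05, -3.81663001e+01, -3.60181296e+01, -6.82904920e-05,
        6.09217765e-03,  2.62892786e-05]), 'ee_pos': array([0.20946615, 0.48105543, 0.23047272]), 'tool_rot': array([-0.90232199,  1.37744324,  0.90108051]), 'force': array([ 1.13326238,  0.14321032, -0.32032456]), 'torque': array([ 0.01252539, -0.02821375, -0.00802732]), 'finger_gap': 0.997298334274384}
[[-0.099, 0.712, -0.695, 1.541], [0.995, 0.072, -0.068, 0.124], [0.002, -0.699, -0.715, 1.043], [0.0, 0.0, 0.0, 1.0]] [[472.3, 0.0, 277.4], [0.0, 472.3, 219.1], [0.0, 0.0, 1.0]]
[[0.955, -0.158, 0.251, 0.226], [-0.297, -0.501, 0.813, -1.043], [-0.003, -0.851, -0.525, 0.779], [0.0, 0.0, 0.0, 1.0]] [[516.3, 0.0, 287.5], [0.0, 516.3, 206.5], [0.0, 0.0, 1.0]]
```

View pics/s1.png

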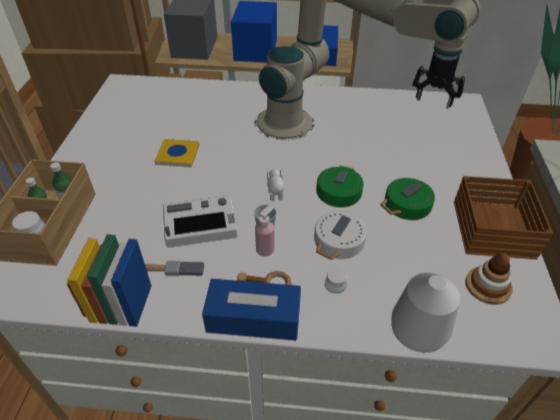

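View pics/d1.png

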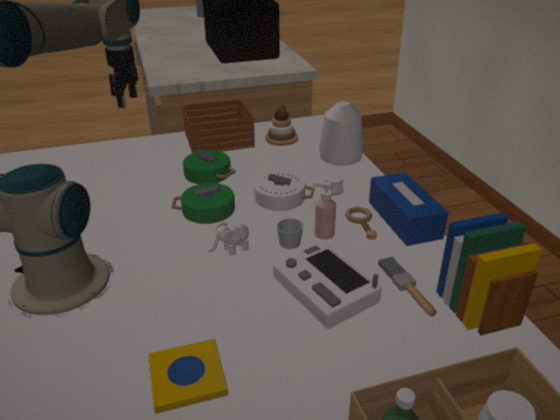

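Scene view: white drum at about (340,233) with its loop at (328,253), monitor at (200,220) with round key near (222,202) and the bar near (180,207). Both the green drums are look-alikes. Next I'll zoom in on both devices from both cameras.

```bash
python3 - <<'E'
import cv2,numpy as np
a=cv2.imread('pics/s1.png');b=cv2.imread('pics/d1.png')
def cr(i,x,y,w=100,h=75):
    o=cv2.resize(i[y:y+h,x:x+w],None,fx=4,fy=4,interpolation=cv2.INTER_CUBIC)
    for k in range(0,w,10):
        cv2.line(o,(k*4,0),(k*4,6 if k%50 else 14),(0,0,255),1)
    for k in range(0,h,10): cv2.line(o,(0,k*4),(6,k*4),(0,0,255),1)
    cv2.putText(o,f'{x},{y}',(10,290),0,.5,(0,0,255),1);return o
cv2.imwrite('pics/c1.png',np.vstack([np.hstack([cr(a,155,180),cr(a,295,195)]),np.hstack([cr(b,275,240,110,75)[:, :400],cr(b,230,155)])]))
E
```

```text
(no output)
```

View pics/c1.png

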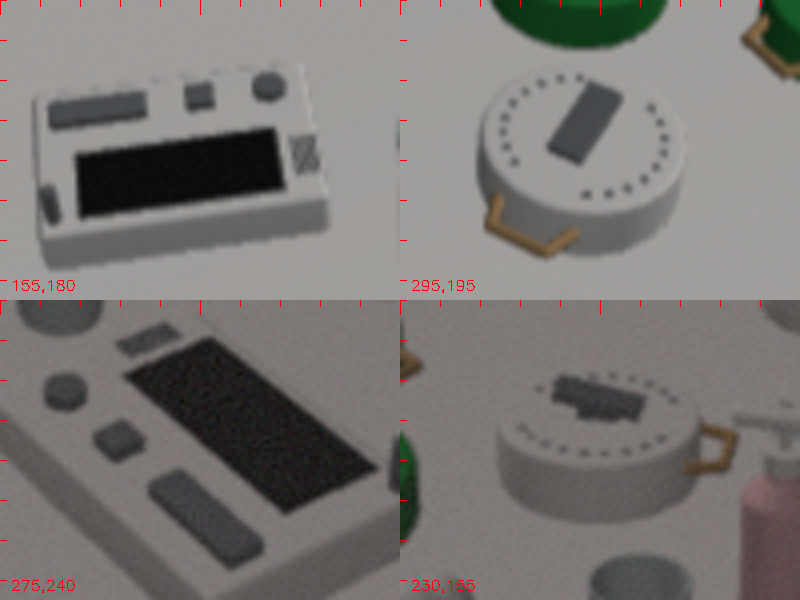

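```bash
cat > m.py <<'E'
from h import *
a=np.load('pics/s1.png.npz');b=np.load('pics/d1.png.npz')
A=lambda x,y,ox,oy:(ox+x/4-.4,oy+y/4-.4)
print('scene power',ray(a,*A(268,82,155,180),.052),'sq',ray(a,*A(199,92,155,180),.052),'talk',ray(a,*A(97,107,155,180),.052))
for p in[(77,153),(275,130),(287,188),(80,217)]:print('scr',ray(a,*A(*p,155,180),.043))
print('side power',ray(b,*A(65,86,275,240),.052),'sq',ray(b,*A(119,137,275,240),.052),'talk',ray(b,*A(205,215,275,240),.052))
print('drum',ray(a,*A(183,141,295,195),.05),ray(b,*A(200,121,230,155),.05))
for p,z in[((192,82),.073),((223,95),.073),((180,163),.063),((148,150),.063)]:print('rk',ray(a,*A(*p,295,195),z))
print('loop',ray(a,*A(115,240,295,195),.03), ray(b,*A(333,135,230,155),.035))
for n,p,z in[('tin',(264,213),.055),('bottle',(264,248),.01),('eleph',(276,184),.04),('jar',(337,279),.045),('green',(340,182),.05)]:print(n,ray(a,*p,z))
E
python3 m.py
```

```text
scene power [ 0.51363936 -0.14696667  0.052     ] sq [ 0.52979773 -0.19707521  0.052     ] talk [ 0.55359479 -0.27010002  0.052     ]
scr [ 0.59415082 -0.27650179  0.043     ]
scr [ 0.55553835 -0.13472535  0.043     ]
scr [ 0.61383924 -0.1153489   0.043     ]
scr [ 0.65702877 -0.25820218  0.043     ]
side power [ 0.51094476 -0.14669057  0.052     ] sq [ 0.52559144 -0.19938746  0.052     ] talk [ 0.54791864 -0.27409065  0.052     ]
drum [0.60018305 0.21483699 0.05      ] [0.58877435 0.20648515 0.05      ]
rk [0.56261719 0.21888498 0.073     ]
rk [0.5736259  0.24111714 0.073     ]
rk [0.63392141 0.21168078 0.063     ]
rk [0.62370871 0.18908725 0.063     ]
loop [0.68101723 0.16992581 0.03      ] [0.68256306 0.18311483 0.035     ]
tin [ 0.55901665 -0.01115475  0.055     ]
bottle [ 6.56325684e-01 -4.05255905e-04  1.00000000e-02]
eleph [0.40969336 0.00946705 0.04      ]
jar [0.77388722 0.20756527 0.045     ]
green [0.39091821 0.21249823 0.05      ]
```

```bash
cat >> h.py <<'E'
def go(p):
    s=get_state();M=R.from_rotvec(s['tool_rot']).as_matrix()
    print('pos',np.round(s['ee_pos'],4),'F',np.round(s['force'],2),'t',round(s['t'],2),'gap',round(s['finger_gap'],2))
    print('axes',np.round(M.T,3).tolist())
    d=M.T@(np.array(p)-s['ee_pos'])/.025;print('units',np.round(d,2));return d
E
python3 -c "
from h import *
go([.5755,.226,.2])
try: print('hold',hold_point_z)
except Exception as e: print(e)"
```

```text
pos [0.2095 0.4811 0.2305] F [ 0.03 -0.33  0.35] t 0.1 gap 1.0
axes [[-0.001, -0.001, -1.0], [-0.917, 0.399, 0.0], [0.399, 0.917, -0.001]]
units [  1.23 -17.5   -3.51]
hold 0.0187
```

Call:
{"op": "drive_tool", "data": {"series": "0 -1 -0.2 0 0 0;0 -1 -0.2 0 0 0;0 -1 -0.2 0 0 0;0 -1 -0.2 0 0 0;0 -1 -0.2 0 0 0;0 -1 -0.2 0 0 0;0 -1 -0.2 0 0 0;0 -1 -0.2 0 0 0;0 -1 -0.2 0 0 0;0 -1 -0.2 0 0 0", "gripper": 255}}

```text
t: 1.1
ee_pos: [0.423, 0.3304, 0.2253]
tool_rot: [-0.909, 1.385, 0.906]
force: [-0.3, -0.3, 0.5]
finger_gap: 0.0
```

Call:
{"op": "drive_tool", "data": {"series": "0 -1 -0.2 0 0 0;0 -1 -0.2 0 0 0;0 -1 -0.2 0 0 0;0 -1 -0.2 0 0 0;0 -1 -0.2 0 0 0;0 0 0 0 0 0"}}

```text
t: 1.7
ee_pos: [0.5329, 0.2521, 0.2209]
tool_rot: [-0.907, 1.393, 0.905]
force: [-0.3, 0.3, -1.0]
finger_gap: -0.001
```

```bash
python3 - <<'E'
from h import *
go([.5755,.226,.2])
s=get_state();c=snap('wrist','w1.png')
print(np.round(c['mount'],4).tolist(),np.round(c['mtx'],1).tolist())
np.savez('pics/w1s.npz',p=s['ee_pos'],r=s['tool_rot'])
E
```

```text
pos [0.5329 0.2521 0.2209] F [-0.29  0.33 -0.96] t 1.7 gap -0.0
axes [[-0.013, -0.011, -1.0], [-0.918, 0.397, 0.008], [0.397, 0.918, -0.015]]
units [ 0.83 -1.98 -0.27]
[[-0.0002, -0.2877, 0.9577, -0.1419], [0.0, -0.9577, -0.2877, 0.0722], [1.0, -0.0001, 0.0002, -0.0004], [0.0, 0.0, 0.0, 1.0]] [[325.2, 0.0, 278.7], [0.0, 325.2, 210.7], [0.0, 0.0, 1.0]]
```

View pics/w1.png

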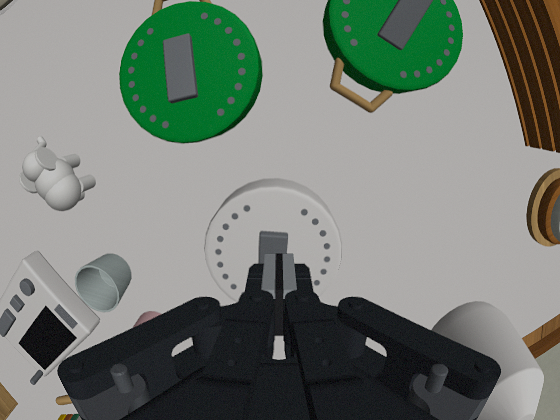

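Wrist view: rocker's raised edge centre at about (274,233), drum right under the fingers, the loop hidden on the far side. I'll convert that.

```bash
cat >> h.py <<'E'
def wray(f,u,v,z):
    c=np.load('pics/%s.png.npz'%f);s=np.load('pics/%ss.npz'%f);K=c['mtx'];m=c['mount']
    x=np.array([u-K[0,2],v-K[1,2]]);r=np.hypot(*x);th=r/K[0,0]
    d=np.r_[np.sin(th)*x/r,np.cos(th)]
    M=R.from_rotvec(s['r']).as_matrix();o=M@m[:3,3]+s['p'];d=M@m[:3,:3]@d
    return o+d*(z-o[2])/d[2]
E
python3 - <<'E'
from h import *
for n,u,v,z in[('rkL',260.5,231,.0745),('rkR',288,233,.0745),('drumL',205,250,.05),('drumR',342,250,.05),('drumT',275,189,.05),('power',27,286,.052),('sq',18,301,.052),('bar',6,321,.052)]:print(n,wray('w1',u,v,z))
E
```

```text
rkL [0.55558375 0.22080002 0.0745    ]
rkR [0.56760025 0.24393791 0.0745    ]
drumL [0.55963186 0.15157476 0.05      ]
drumR [0.61634104 0.28574607 0.05      ]
drumT [0.5284968  0.24687307 0.05      ]
power [ 0.51124248 -0.13650216  0.052     ]
sq [ 0.52544729 -0.18083143  0.052     ]
bar [ 0.54719324 -0.25182098  0.052     ]
```

```bash
python3 -c "
from h import *
go([.5725,.227,.085])"
```

```text
pos [0.5319 0.2531 0.221 ] F [-0.49 -0.51  0.38] t 1.75 gap 0.0
axes [[-0.014, -0.01, -1.0], [-0.918, 0.396, 0.009], [0.396, 0.918, -0.015]]
units [ 5.43 -1.95 -0.23]
```

Call:
{"op": "drive_tool", "data": {"series": "0 -0.9 0 0 0 0;0 -0.9 -0.1 0 0 0;0.5 -0.3 -0.1 0 0 0;0.9 0 0 0 0 0;0.9 0 0 0 0 0;0.9 0 0 0 0 0;0.9 0 0 0 0 0;0.5 0 0 0 0 0;0 0 0 0 0 0"}}

```text
t: 2.65
ee_pos: [0.5687, 0.232, 0.0957]
tool_rot: [-0.91, 1.396, 0.917]
force: [0.2, -0.5, 0.5]
finger_gap: -0.001
```

```bash
python3 -c "
from h import *
go([.5725,.227,.08])
s=get_state();c=snap('wrist','w2.png');np.savez('pics/w2s.npz',p=s['ee_pos'],r=s['tool_rot'])
d=snap('side','d2.png')
i=c['color'][150:350,180:380,::-1];j=d['color'][140:240,220:320,::-1]
cv2.imwrite('pics/c2.png',np.hstack([cv2.resize(i,(400,400)),cv2.resize(j,(400,400),interpolation=2)]))"
```

```text
pos [0.5687 0.232  0.0957] F [ 0.23 -0.49  0.45] t 2.65 gap -0.0
axes [[-0.022, -0.01, -1.0], [-0.921, 0.389, 0.017], [0.389, 0.921, -0.018]]
units [ 0.62 -0.23 -0.11]
```

View pics/c2.png

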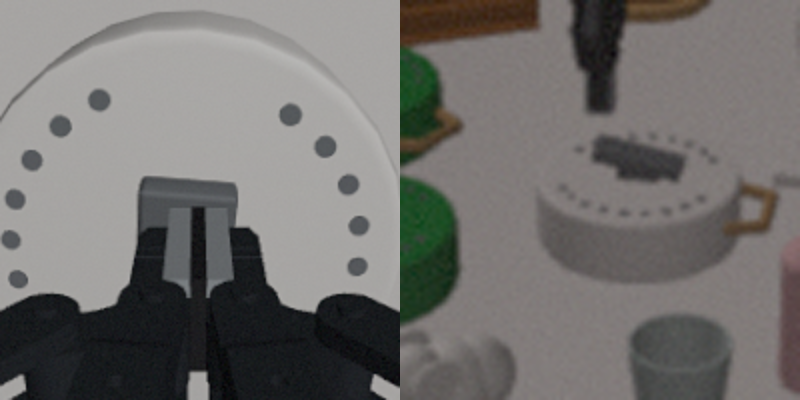

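Wrist crop: rocker end edge from crop (140,186) to (238,190), fingertips centred on it sideways. The side view confirms the tips are above the raised end.

```bash
python3 -c "
from h import *
print(wray('w2',180+70,150+93,.0745),wray('w2',180+119,150+95,.0745))
print(wray('w2',180+70,150+88,.0745),wray('w2',180+119,150+90,.0745))"
```

```text
[0.55765982 0.21892983 0.0745    ] [0.56890484 0.24309708 0.0745    ]
[0.55501133 0.22013995 0.0745    ] [0.56619903 0.24417327 0.0745    ]
```

Call:
{"op": "drive_tool", "data": {"series": "0.4 -0.2 -0.07 0 0 0;0.3 0 0 0 0 0;0.15 0 0 0 0 0;0.1 0 0 0 0 0;0.1 0 0 0 0 0;0.1 0 0 0 0 0;0.1 0 0 0 0 0"}}

```text
t: 3.45
ee_pos: [0.5761, 0.2292, 0.07]
tool_rot: [-0.91, 1.384, 0.913]
force: [-1.6, -0.1, 3.6]
finger_gap: -0.001
```

Call:
{"op": "drive_tool", "data": {"series": "0.15 0 0 0 0 0;0.15 0 0 0 0 0;0.15 0 0 0 0 0"}}

```text
t: 3.75
ee_pos: [0.5759, 0.23, 0.0645]
tool_rot: [-0.91, 1.383, 0.913]
force: [-15.7, -6.3, 30.7]
finger_gap: -0.002
```

Call:
{"op": "drive_tool", "data": {"series": "-0.05 0 0 0 0 0;-0.5 0 0 0 0 0;-1 0 0 0 0 0;-1 0 0 0 0 0"}}

```text
t: 4.15
ee_pos: [0.575, 0.2295, 0.1277]
tool_rot: [-0.91, 1.389, 0.915]
force: [-0.5, -0.0, 0.5]
finger_gap: -0.004
```

```bash
python3 -c "
from h import *
go([.5125,-.147,.2])
s=get_state();c=snap('wrist','w3.png');np.savez('pics/w3s.npz',p=s['ee_pos'],r=s['tool_rot'])
d=snap('side','d3.png')
i=c['color'][150:350,180:380,::-1];j=d['color'][140:240,220:320,::-1]
cv2.imwrite('pics/c3.png',np.hstack([cv2.resize(i,(400,400)),cv2.resize(j,(400,400),interpolation=2)]))"
```

```text
pos [0.575  0.2295 0.1277] F [-0.45 -0.03  0.45] t 4.15 gap -0.0
axes [[-0.015, -0.007, -1.0], [-0.921, 0.389, 0.011], [0.388, 0.921, -0.012]]
units [ -2.75  -3.52 -14.88]
```

View pics/c3.png

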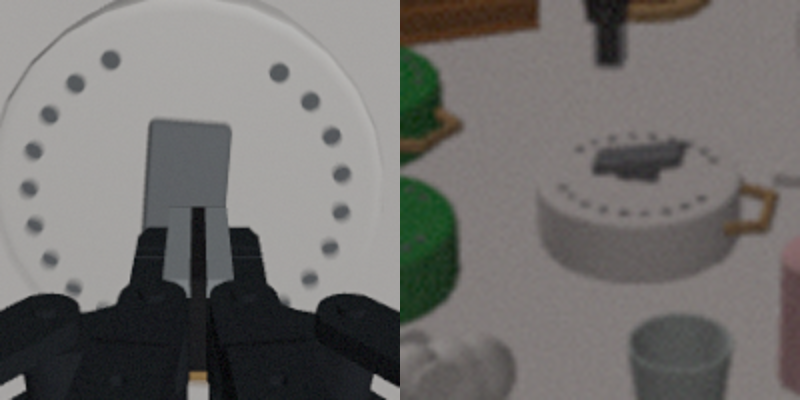

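Rocker is seen tipped over (its loop end now up), and the drum has not moved. I'll rise and travel toward the monitor.

Call:
{"op": "drive_tool", "data": {"series": "-1 0 0 0 0 0;-1 0 0 0 0 0;-1 0 0 0 0 0;-0.6 0 -0.5 0 0 0;0 -0.2 -1 0 0 0;0 -0.2 -1 0 0 0;0 -0.2 -1 0 0 0;0 -0.2 -1 0 0 0;0 -0.2 -1 0 0 0;0 -0.2 -1 0 0 0"}}

```text
t: 5.25
ee_pos: [0.5376, 0.0615, 0.2174]
tool_rot: [-0.913, 1.39, 0.917]
force: [0.4, 0.3, 0.5]
finger_gap: 0.001
```

Call:
{"op": "drive_tool", "data": {"series": "0 -0.2 -1 0 0 0;0 -0.2 -1 0 0 0;0 -0.2 -1 0 0 0;0 -0.2 -1 0 0 0;0 -0.2 -1 0 0 0;0 -0.2 -1 0 0 0;0 -0.2 -1 0 0 0;0 -0.2 -1 0 0 0;0 0 0 0 0 0"}}

```text
t: 6.15
ee_pos: [0.4866, -0.1535, 0.211]
tool_rot: [-0.904, 1.403, 0.919]
force: [0.1, -0.3, -0.4]
finger_gap: 0.002
```

```bash
python3 -c "
from h import *
go([.55,-.18,.2])"
```

```text
pos [ 0.4866 -0.1535  0.211 ] F [ 0.13 -0.28 -0.4 ] t 6.15 gap 0.0
axes [[-0.029, -0.009, -1.0], [-0.92, 0.392, 0.023], [0.392, 0.92, -0.019]]
units [ 0.37 -2.76  0.03]
```

Call:
{"op": "drive_tool", "data": {"series": "0 -0.9 0 0 -0.22 -0.26;0 -0.9 0 0 0 0;0 -0.9 0 0 0 0;0 -0.3 0 0 0 0;0 0 0 0 0 0"}}

```text
t: 6.65
ee_pos: [0.5548, -0.1832, 0.2067]
tool_rot: [-0.902, 1.376, 0.911]
force: [0.2, -0.8, -0.3]
finger_gap: -0.0
```

```bash
python3 -c "
from h import *
go([.5125,-.147,.2])
s=get_state();c=snap('wrist','w4.png');np.savez('pics/w4s.npz',p=s['ee_pos'],r=s['tool_rot'])
cv2.imwrite('pics/c4.png',cv2.resize(c['color'][110:360,110:400,::-1],None,fx=2,fy=2,interpolation=2))"
```

```text
pos [ 0.5548 -0.1832  0.2067] F [ 0.22 -0.82 -0.32] t 6.65 gap -0.0
axes [[-0.004, 0.003, -1.0], [-0.919, 0.394, 0.005], [0.394, 0.919, 0.001]]
units [0.28 2.12 0.67]
```

View pics/c4.png

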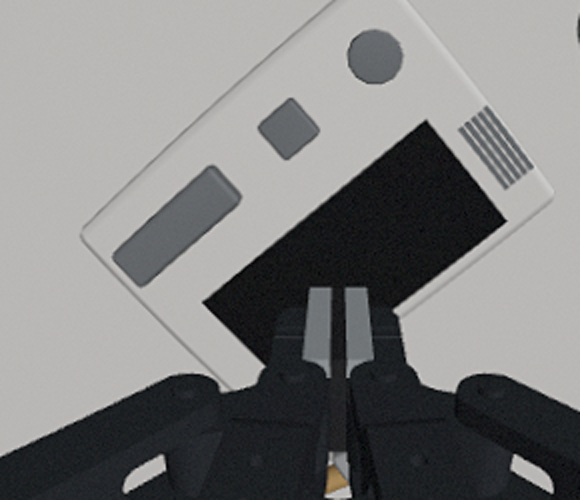

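Wrist crop (2x, offset 110,110): round key at (375,56), square at (289,128), bar centre at (177,224). All three are clear.

```bash
python3 -c "
from h import *
P={n:wray('w4',110+u/2-.25,110+v/2-.25,.052) for n,u,v in[('power',375,55),('sq',290,127),('talk',178,223)]}
print(P,np.linalg.norm(P['power']-P['sq']),np.linalg.norm(P['talk']-P['sq']))
d=P['power']-P['talk'];print(np.arctan2(-d[0],d[1]))
go([*P['power'][:2],.06])"
```

```text
{'power': array([ 0.51213033, -0.146828  ,  0.052     ]), 'sq': array([ 0.52743285, -0.19582816,  0.052     ]), 'talk': array([ 0.54842741, -0.26601298,  0.052     ])} 0.0513340338549108 0.07325762531963513
0.2956203774776613
pos [ 0.5544 -0.183   0.2067] F [0.52 0.57 0.4 ] t 6.7 gap 0.0
axes [[-0.005, 0.003, -1.0], [-0.919, 0.394, 0.006], [0.394, 0.919, 0.001]]
units [5.88 2.09 0.66]
```

Call:
{"op": "drive_tool", "data": {"series": "0 0.9 0.3 0 0 0;0 0.9 0.3 0 0 0;0 0.45 0.15 0 0 0;0.9 0 0 0 0 0;0.9 0 0 0 0 0;0.9 0 0 0 0 0;0.9 0 0 0 0 0;0.9 0 0 0 0 0;0 0 0 0 0 0"}}

```text
t: 7.6
ee_pos: [0.501, -0.1367, 0.092]
tool_rot: [-0.906, 1.374, 0.913]
force: [0.3, -0.4, -0.5]
finger_gap: 0.002
```

```bash
python3 -c "
from h import *
go([.5125,-.147,.054])"
```

```text
pos [ 0.501  -0.1367  0.092 ] F [ 0.29 -0.43 -0.46] t 7.6 gap 0.0
axes [[-0.003, 0.003, -1.0], [-0.921, 0.39, 0.004], [0.39, 0.921, 0.001]]
units [ 1.52 -0.59 -0.2 ]
```

Call:
{"op": "drive_tool", "data": {"series": "0 -0.55 -0.2 0 0 0;0.5 0 0 0 0 0;0.5 0 0 0 0 0;0 0 0 0 0 0"}}

```text
t: 8.0
ee_pos: [0.5109, -0.1455, 0.0683]
tool_rot: [-0.908, 1.372, 0.912]
force: [0.1, -0.6, -0.6]
finger_gap: 0.0
```

```bash
python3 -c "
from h import *
go([.5125,-.147,.046])"
```

```text
pos [ 0.5109 -0.1455  0.0683] F [ 0.05 -0.6  -0.56] t 8.0 gap 0.0
axes [[-0.001, 0.002, -1.0], [-0.921, 0.389, 0.002], [0.389, 0.921, 0.002]]
units [ 0.89 -0.08 -0.03]
```

Call:
{"op": "drive_tool", "data": {"series": "0.4 -0.08 -0.03 0 0 0;0.2 0 0 0 0 0;0.1 0 0 0 0 0;0.1 0 0 0 0 0;0.1 0 0 0 0 0;0.1 0 0 0 0 0"}}

```text
t: 8.6
ee_pos: [0.5128, -0.1467, 0.0458]
tool_rot: [-0.909, 1.371, 0.911]
force: [-15.0, 5.9, 31.2]
finger_gap: -0.0
```

Call:
{"op": "drive_tool", "data": {"series": "0.12 0 0 0 0 0;0.12 0 0 0 0 0"}}

```text
t: 8.8
ee_pos: [0.5128, -0.1467, 0.0458]
tool_rot: [-0.909, 1.371, 0.911]
force: [-12.9, 4.3, 23.2]
finger_gap: -0.003
```

Key bottomed at z = 0.0458, which matches fully in. I'll rise and move to the bar.

Call:
{"op": "drive_tool", "data": {"series": "-0.6 0 0 0 0 0;-0.8 0 0 0 0 0;-0.6 0 0 0 0 0;0 0 0 0 0 0"}}

```text
t: 9.2
ee_pos: [0.513, -0.1467, 0.0981]
tool_rot: [-0.91, 1.37, 0.911]
force: [0.3, -0.5, 0.2]
finger_gap: 0.004
```

```bash
python3 -c "
from h import *
go([.549,-.268,.095])"
```

```text
pos [ 0.513  -0.1467  0.0981] F [ 0.29 -0.53  0.25] t 9.2 gap 0.0
axes [[0.001, 0.001, -1.0], [-0.921, 0.389, -0.0], [0.389, 0.921, 0.002]]
units [ 0.12 -3.21 -3.91]
```

Call:
{"op": "drive_tool", "data": {"series": "0 -0.7 -0.85 0 0 0;0 -0.7 -0.85 0 0 0;0 -0.7 -0.85 0 0 0;0 -0.6 -0.75 0 0 0;0 -0.3 -0.4 0 0 0;0 0 0 0 0 0"}}

```text
t: 9.8
ee_pos: [0.5462, -0.2635, 0.092]
tool_rot: [-0.908, 1.371, 0.916]
force: [0.3, -0.6, 0.5]
finger_gap: 0.001
```

```bash
python3 -c "
from h import *
go([.549,-.268,.07])
s=get_state();c=snap('wrist','w5.png');np.savez('pics/w5s.npz',p=s['ee_pos'],r=s['tool_rot'])
cv2.imwrite('pics/c5.png',cv2.resize(c['color'][110:360,150:440,::-1],None,fx=2,fy=2,interpolation=2))"
```

```text
pos [ 0.5462 -0.2635  0.092 ] F [ 0.34 -0.63  0.53] t 9.8 gap 0.0
axes [[-0.003, 0.004, -1.0], [-0.922, 0.387, 0.004], [0.387, 0.922, 0.003]]
units [ 0.88 -0.18 -0.13]
```

View pics/c5.png

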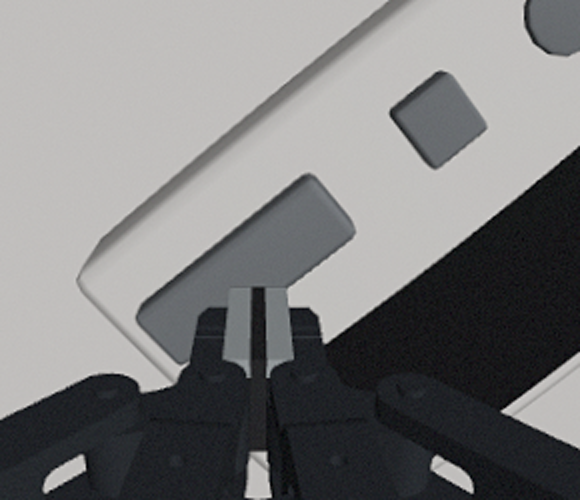

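The bar centre is at crop (246,270), just ahead of the tips. The round key is lower and the square key is still proud.

```bash
python3 -c "
from h import *
p=wray('w5',150+123,110+135,.052);print(p);go([*p[:2],.054])"
```

```text
[ 0.54834274 -0.26840387  0.052     ]
pos [ 0.546  -0.2626  0.0919] F [ 0.29 -0.27  0.67] t 9.85 gap 0.0
axes [[-0.003, 0.005, -1.0], [-0.922, 0.386, 0.005], [0.386, 0.922, 0.003]]
units [ 1.51 -0.18 -0.18]
```

Call:
{"op": "drive_tool", "data": {"series": "0.5 -0.18 -0.18 0 0 0;0.5 0 0 0 0 0;0.35 0 0 0 0 0;0.1 0 0 0 0 0;0.1 0 0 0 0 0;0.1 0 0 0 0 0"}}

```text
t: 10.45
ee_pos: [0.548, -0.2655, 0.0468]
tool_rot: [-0.91, 1.371, 0.92]
force: [-3.4, -0.7, 4.9]
finger_gap: -0.004
```

Call:
{"op": "drive_tool", "data": {"series": "0.08 0 0 0 0 0;0.08 0 0 0 0 0;0.08 0 0 0 0 0"}}

```text
t: 10.75
ee_pos: [0.548, -0.2655, 0.046]
tool_rot: [-0.91, 1.371, 0.92]
force: [-8.3, 2.7, 12.8]
finger_gap: -0.001
```

```bash
python3 -c "
from h import *
go([.548,-.2655,.046])
b=np.load('pics/d1.png.npz')['color'];a=np.load('pics/s1.png.npz')['color'];c=snap('side','d6.png')['color'];d=snap('scene','s6.png')['color']
cv2.imwrite('pics/c6.png',np.hstack([c[110:360,180:460,::-1],d[150:400,130:410,::-1]]))
f=cv2.resize(np.vstack([np.hstack([b[140:310,180:420],a[160:330,150:390]]),np.hstack([c[140:310,180:420],d[160:330,150:390]])])[:,:,::-1],None,fx=1.6,fy=1.6,interpolation=2)
cv2.imwrite('pics/c6.png',f)
print(np.round(get_state()['force'],1),get_state()['ee_pos'])"
```

```text
pos [ 0.548  -0.2655  0.046 ] F [-8.35  2.7  12.82] t 10.75 gap -0.0
axes [[-0.004, 0.004, -1.0], [-0.924, 0.383, 0.005], [0.383, 0.924, 0.002]]
units [-0.  0. -0.]
[-7.9  2.3 12.9] [ 0.54803581 -0.26553423  0.04595419]
```

View pics/c6.png

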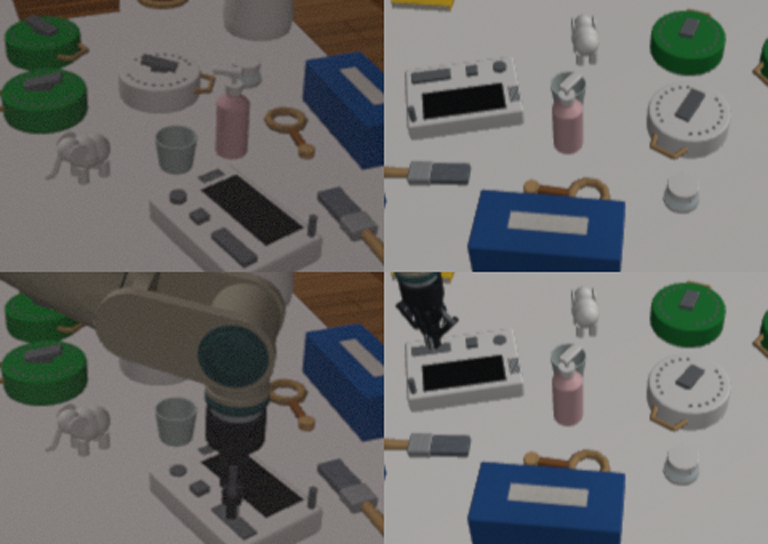

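Before (top) and after (bottom) show the same poses for everything. The rocker is over, the round key is low, the square key is proud, and the tips hold the bar with a steady 13 N. Handing in.

```bash
python3 -c "
from h import *
print(job_done());s=get_state();print(s['t'],s['force'],s['ee_pos'])"
```

```text
the job is handed in; nothing more can be done
None
the job is handed in; nothing more can be done
```

I pressed the sound machine's rocker over, then the round key in, then the talk bar in. I handed the job in at about 11 s of the 48 s limit with the closed fingertips still holding the bar down. `job_done()` gives no verdict, and no state could be read after it.

**Last checks before handing in:**
- **Rocker:** the wrist and side pictures show it tipped over, and the drum has not moved.
- **Round key:** it bottomed with the fingertips at 45.8 mm; fully in should be 46 mm. It still looks low in the last pictures.
- **Talk bar:** it is held at 46.0 mm, with a steady upward force of about 13 N on the tool.
- **Everything else:** the square key still stands proud. Before-and-after pictures show no visible shift of either device or of the bystanders in view, though in the last side picture the arm hides the drum, bottle and jar.

**Forces and disagreements:**
- Bottoming the rocker and the round key briefly took about 31 N upward, with about 15 N sideways, more than they needed but well under the limits.
- My first estimates of the drum's centre from the two fixed cameras differed by about 11 mm in x. I aimed the rocker press from the wrist camera instead.

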